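# Steady a hanging pair of transformers over an open chassis

### The arm

A 7-joint arm with a two-finger parallel gripper is mounted at the origin on the work surface. World frame = base frame: x ahead of the robot, y to its left, z up, the work surface at z = 0. Lengths are in m, angles in rad, forces in N, time in s.
With the tool pointing down it reaches from about 0.35 to 0.9 m from the base axis. Payload 8.1 kg.
Tool frame: the origin (TCP) lies midway between the tips of the shut fingers; the grasp point (between the pads) lies 19 mm behind it; z points along the fingers, y is the line along which they close (so a half turn about z gives the same grasp; the last joint's range is limited). The gripper opens to 85 mm and grips with 20 to 120 N. Pads are 22 mm wide; open, the fingers measure 114 mm over their backs; the gripper's body (76 mm by 85 mm) begins 54 mm behind the grasp point. The pads swing forward as they close: fully open they stand 13 mm farther back than shut.
Start: joints at [-0.103, 0.434, 0.025, 1.573, -0.012, 1.134, -0.075], TCP at [0.625, -0, 0.231] pointing down, gripper open.
Joint ranges: [-2.62, 2.62], [-0.44, 2.09], [-1.27, 1.32], [0.08, 2.57], [-1.32, 4.46], [0.12, 2], [-2.74, 2.74]. Speed limits (rad/s): [2.22, 2.22, 3.01, 3.01, 3.14, 3.14, 3.14].

### API

Orientations are given as a unit quaternion [x, y, z, w].
In Python, from plant import robot gives the robot as it stands. The module is installed in compiled form; this text tells all that it offers.
- The arm moves only by the shell command python3 -m inch 'ROWS'. ROWS is a JSON object of lists of equal length, an entry for each row: "hand": the opening, from 0 (shut) to 1 (fully open); "translation": the shift along the tool's x, y, z in m, a list of three; "yaw": the turn about the tool's z in degrees. In form: {"hand": [hand, ...], "translation": [[tx, ty, tz], ...], "yaw": [yaw, ...]}. A call has 1 to 20 rows; each row shifts and turns the commanded pose from where the row before left it, along the tool's axes as they then stand; what a row does not reach is not made up. A row lasts 1/10 s, in which the tool goes at most 50 mm and 8.59 degrees, less where a joint would pass 70% of its speed; a pose out of reach is approached as far as the arm can. A call is refused whole if a number of a shift passes 0.05 or a number of a turn 8.59, either way. A call with a gripper value outside its range is refused whole. The fingers move at their own pace and stop on an object; the grip force is fixed at half the most. Time passes only in rows, so rows that do not move let the fingers close. It gives the time, the measured TCP pose, the force, the opening and the grip force at its end, in the units of the state.
- robot.get_obs(): the state, without advancing time (a new reading comes with each control period).
- robot.camera(name): name is "scene" or "side" or "wrist"; returns (picture, depth): 384x512x3 uint8, red, green, blue; 384x512 float32, m along the optical axis (not along the pixel's ray), 0 where there is no reading.
- robot.camera_info(name): a dict with "fx", "fy", "cx", "cy" (pixels), "k1" (the pictures are not rectified: a ray, as slopes to the right and down, at radius r is drawn at 1 + k1 r^2 times it, then the intrinsics apply), "extrinsics" (4x4, takes a point from camera to world coordinates). Camera axes: x right, y up, looking along -z (the intrinsics and any distortion apply to the point x, -y, -z); pixel columns grow to the right and rows downward; lengths in m; the calibration is good to about 2 mm. A picture is of the moment at which its call begins: read the wrist's pose just before it. camera_info takes no time and is no camera call; for the wrist camera it gives the pose at the moment of the call.
- robot.close_job(): hands the job in; it is judged then, once.
The state is a dict: "clock": time; "joint_pos": joint angles; "dq": joint speeds; "joint_torque": joint torques, N m; "tcp_pos": TCP position; "orientation": TCP orientation; "wrist_force": force on the tool from outside, world axes, zero at the start; "ft_torque": the same for the moment, N m; "width": finger opening in m; "grip_force": force on a finger pad.
Only numpy, scipy, OpenCV 4.12 (cv2) and the standard library are available. Lean on these libraries where they do the work, as an engineer would, in place of code of your own. Each camera call takes 0.05 s, during which the arm holds its last target. There are 200 camera calls.

### The job

Two transformers hang from a lifting beam under the rail carriage, locked aslant by the carriage's pull-up pin. Pull the pin fully up by its black knob, which sets the beam swinging freely, and move the carriage by that knob until the beam hangs still and level, centred over the chassis with each transformer above its empty bay; keep it so for five seconds, then let go of the knob and leave the pin up. Do not touch the beam or transformers themselves (steady them only through the carriage), never let them swing much wider than at the start or the carriage race along the rail, and leave everything else on the bench where it is.

Things in the scene. Friction and masses are not known exactly. Their poses are not given: they have to be found in the camera images.
- gantry: fixed aluminium rail, 30 x 30 mm, 1040 mm long, underside 205 mm above the table, on a post at each end (at y = +-520 mm in its frame). Origin on the table below the rail's middle; its y axis runs along the rail, z up; position and yaw vary
- carriage_y (a joint): where the grey carriage stands along the rail, in m, 0 at the rail's middle, growing along the gantry's +y; hard stops at +-0.31. The carriage (1 kg, 70 mm long, top plate 250 mm above the table) slides with about 1.5 N dry friction and 3 N s/m drag and stays where it is left. Pivot and pin lie 50 mm beside the rail, on the gantry's +x side (x = 0.05 in its frame)
- knob (a point): centre of the black round knob on top of the pin, diameter 36 mm, height 32 mm (pin down: knob spans 269.5 to 301.5 mm above the table, 19 mm of free stem below it down to the carriage top). Grasp it from above, closing along the rail. It is both the pull for the pin and the handle by which the carriage is pushed along the rail
- pin_up (a joint): travel of the vertical locking pin, m: 0 down (locks the beam aslant at load_tilt 0.38), lets the beam go at about 0.022, 0.045 fully up at its stop. About 2 N friction: it stays where it is left
- pivot (a point): axis of the beam's free pivot on the carriage, 175 mm above the table; parallel to the gantry's x axis
- load_tilt (a joint): swing angle of the beam about its pivot, rad: 0 level, positive when the end towards the gantry's +y is up. Locked at 0.38 at the start. Once free it is a pendulum with hardly any damping (it takes a minute or two to settle by itself): load_tilt'' = -16.6 load_tilt - a/0.59, with a the carriage's acceleration along the gantry's +y in m/s2 (nominal period 1.54 s); stops at +-0.6
- load: hanging beam with two transformers, one rigid piece, 0.75 kg nominal; not to be touched. Origin on the pivot. Aluminium beam 300 mm long along the gantry's y, 16 x 18 mm; under it, 130 mm either side of the pivot, a 50 mm cube transformer of dark iron and copper, underside 59 mm below the pivot. A steel latch finger rises 50 mm above the pivot. Centre of mass about 28 mm below the pivot
- load_mid (a point): point midway between the two transformers, 34 mm below the pivot on the beam's centre line
- chassis: fixed open-topped aluminium chassis, 440 mm along the rail, 220 mm across, 44 mm high, with two empty square bays 70 mm wide at 130 mm either side of its middle and a circuit board between them; parallel to the rail, under the hanging plane. Origin at the middle of its underside
- chassis_mid (a point): point at the middle of the chassis, at the height of its rim, midway between the bays: the target; load_mid belongs straight above it
- tape_roll: roll of black tape lying flat, 90 mm across, 19 mm high; a bystander, leave it where it is
- solder_spool: solder spool standing on its flange, 56 mm across, 36 mm high; a bystander, leave it
- screwdriver: screwdriver lying between robot and chassis; a bystander, leave it
- brush: small brush lying between robot and chassis; a bystander, leave it
- flux_jar: jar 48 mm across, 50 mm high, beyond the chassis; a bystander, leave it
- parts_tray: open tray 110 x 150 x 50 mm beyond the chassis; a bystander, leave it
- wrench: wrench lying beyond the chassis; a bystander, leave it

How it is judged:
On the way, in this order (a step that is already met when the one before it is completed fails the run):
1. the locking pin is pulled up and the beam swings free (value of joint pin_up above 0.035 m), for 0.1 s.
2. the beam hangs still and level over the middle of the chassis for 4 s (value of joint load_tilt between -0.1 and 0.1 rad and horizontal distance between load_mid and chassis_mid below 0.02 m and value of joint pin_up above 0.03 m), for 4 s.
At the end, for the whole second after the job is handed in: The pin is up (more than 30 mm), the beam is within 0.1 rad of level throughout, its middle within 20 mm (horizontally) of the chassis's middle, the carriage at rest (under 0.05 m/s), and the knob released (all of step 2 and linear speed of load below 0.05 m/s); the robot touches nothing.
It fails at once if the robot touched the beam or the transformers (contact force between any of the fingers, the arm and load above 0.5 N).
It fails at once if the beam swung wider than 0.5 rad (value of joint load_tilt above 0.5 rad or value of joint load_tilt below -0.5 rad).
It fails at once if the carriage raced along the rail faster than 0.5 m/s (velocity of joint carriage_y above 0.5 m/s or velocity of joint carriage_y below -0.5 m/s).
It fails at once if a bystander was moved by more than 30 mm (distance of any of tape_roll, solder_spool, screwdriver, brush, flux_jar, parts_tray, wrench from where it was at the start of the episode above 0.03 m).
It also fails if it takes over 64 s, if anything falls off the work surface, if the arm or the gripper's body presses on something with over 40 N, if the wrist force passes 120 N, or if a joint passes its speed limit or range.

## Working session

There is one attempt and no reset: what is moved stays moved. The work goes in short steps, Python scripts to look and compute and a shell command to move; the robot and the scene stay as the last step left them, time stands still between calls to the robot, and variables do not carry over. Pictures are saved under pics/ and viewed, at most 10 in all, crops included, and the job is handed in when it is done.

```bash
mkdir -p pics
cat > h.py <<'E'
import numpy as np,cv2
from plant import robot
def pts(name):
    ci=robot.camera_info(name); im,d=robot.camera(name)
    K=np.array([[ci['fx'],0,ci['cx']],[0,ci['fy'],ci['cy']],[0,0,1.]])
    return im,d,K,ci['k1'],np.array(ci['extrinsics'])
def ray(uv,K,k1,E):
    uv=np.asarray(uv,float).reshape(-1,1,2)
    n=cv2.undistortPoints(uv,K,np.array([k1,0,0,0.]))[:,0]
    c=np.c_[n[:,0],-n[:,1],-np.ones(len(n))]
    return E[:3,3],c@E[:3,:3].T
def cloud(d,K,k1,E):
    v,u=np.mgrid[:384,:512]
    o,r=ray(np.c_[u.ravel(),v.ravel()],K,k1,E)
    return (o+r*d.ravel()[:,None]).reshape(384,512,3)
E
python3 - <<'E'
from h import *
o=robot.get_obs(); print(o['clock'],o['tcp_pos'],o['orientation'],o['width'])
for n in('scene','side'):
    im,d,K,k1,E=pts(n); np.savez(n+'.npz',im=im,d=d,K=K,k1=k1,E=E)
    print(n,E[:3,3].round(3),k1,K[0,0]); cv2.imwrite(f'pics/{n}0.png',im[:,:,::-1])
E
```

```text
0.0 [ 6.24494092e-01 -4.05504586e-05  2.30532142e-01] [ 7.07126211e-01  7.07086911e-01 -6.02638217e-04 -5.09162354e-04] 0.08552492398839986
scene [ 1.769 -0.238  1.215] -0.08996157633251106 495.08022238247537
side [0.371 0.558 0.847] 0.02647450731833118 348.92852685106044
```

View pics/scene0.png

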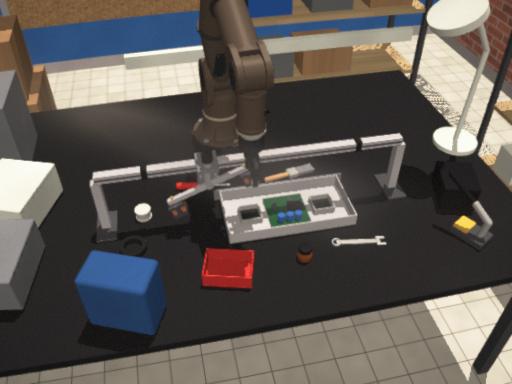

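View pics/side0.png

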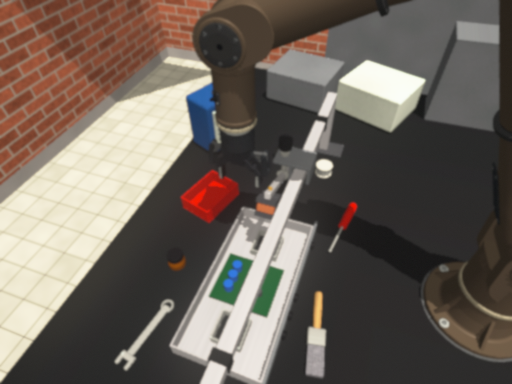

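Scene: the carriage is at about (207,165) and the chassis is centred near (285,208). Side: the black knob is at (286,143), on the side of the rail away from the robot. Next I'll measure them from depth.

Run:
```python
from h import *
for n in('scene','side'):
    z=np.load(n+'.npz'); im=z['im'].astype(int); d=z['d']; P=cloud(d,z['K'],z['k1'],z['E']); ok=d>0
    X,Y,Z=P[...,0],P[...,1],P[...,2]
    box=ok&(X>.3)&(X<1.0)&(abs(Y)<.65)
    print(n,'table z',np.median(Z[ok&(abs(Z)<.02)]))
    m=box&(Z>.228)&(Z<.242)&(im.min(2)>110)
    p=P[m]; vx,vy,x0,y0=cv2.fitLine(p[:,:2].astype(np.float32),cv2.DIST_HUBER,0,.001,.001).ravel()
    if vy<0: vx,vy=-vx,-vy
    t=(p[:,:2]-[x0,y0])@[vx,vy]; q=(p[:,:2]-[x0,y0])@[vy,-vx]
    print(' rail dir',vx,vy,'yaw deg',np.degrees(np.arctan2(-vx,vy)),'pt',x0,y0,'len',np.ptp(np.percentile(t,[.5,99.5])),'ends',[x0+vx*t.min(),y0+vy*t.min()],[x0+vx*t.max(),y0+vy*t.max()],'w',np.percentile(q,[2,98]),m.sum())
    # chassis rim
    m=box&(Z>.036)&(Z<.05)&(im.min(2)>110); k=cv2.connectedComponentsWithStats(m.astype(np.uint8),connectivity=8)
    mm=cv2.morphologyEx(m.astype(np.uint8),cv2.MORPH_CLOSE,np.ones((5,5)))
    c,l,s,ce=cv2.connectedComponentsWithStats(mm); i=1+s[1:,4].argmax(); pp=P[(l==i)&m]
    r=cv2.minAreaRect(pp[:,:2].astype(np.float32)); print(' chassis',r,len(pp),s[i])
    # knob
    m=box&(Z>.255)&(Z<.32)&(im.max(2)<70)&(abs(Y)<.35)
    c,l,s,ce=cv2.connectedComponentsWithStats(m.astype(np.uint8))
    for i in range(1,c):
        if s[i,4]>15: p=P[l==i]; print(' dark',ce[i].round(),s[i,4],p.min(0).round(3),p.max(0).round(3),np.median(p,0).round(3))
    m=box&(Z>.245)&(Z<.256)&(im.max(2)>70); p=P[m]; print(' plate',len(p),np.percentile(p,[3,50,97],axis=0).round(3))
```

```text
scene table z 0.0001290687552328862
 rail dir 0.0108803315 0.9999408 yaw deg -0.62340933 pt 0.50615025 0.025764262 len 1.0297251616267513 ends [np.float64(0.5005895033015006), np.float64(-0.48528755946728575)] [np.float64(0.5118961587952586), np.float64(0.5538339298841927)] w [-0.01939226  0.01516785] 1741
 chassis ((0.5348854660987854, 0.1420287787914276), (0.4517098069190979, 0.21208232641220093), 89.9249038696289) 442 [218 174 126  56 517]
 dark [206. 156.] 129 [ 0.533 -0.143  0.27 ] [ 0.574 -0.11   0.303] [ 0.561 -0.126  0.297]
 dark [253. 173.] 86 [ 0.577 -0.019  0.258] [0.703 0.011 0.32 ] [ 0.689 -0.006  0.303]
 plate 296 [[ 0.48  -0.16   0.246]
 [ 0.547 -0.131  0.25 ]
 [ 0.673 -0.008  0.255]]
side table z -0.0005615314435115093
 rail dir 0.013640414 0.99990696 yaw deg -0.7815623 pt 0.49972227 0.04929274 len 0.9065914812357265 ends [np.float64(0.4924245542984844), np.float64(-0.4856645472215164)] [np.float64(0.5050508148507127), np.float64(0.43990015897149165)] w [-0.0152621   0.01547538] 3976
 chassis ((0.47328320145606995, 0.1354891061782837), (0.44832947850227356, 0.08197569847106934), 89.81966400146484) 913 [230 219  86 165 960]
 dark [285. 143.] 211 [ 0.53  -0.14   0.272] [ 0.564 -0.106  0.303] [ 0.545 -0.114  0.297]
 dark [241. 165.] 584 [ 0.55  -0.019  0.256] [0.697 0.019 0.32 ] [0.597 0.01  0.302]
 plate 647 [[ 0.472 -0.155  0.246]
 [ 0.514 -0.115  0.249]
 [ 0.575  0.007  0.253]]
```

```bash
cat >> h.py <<'E'
def tilt(P,im,ok,yp,dbg=False):
    """beam line fit in hanging plane (x~.55), pivot near yp: returns tilt, residual, n, y of beam line mid"""
    X,Y,Z=P[...,0],P[...,1],P[...,2]
    im=im.astype(int)
    m=ok&(X>.535)&(X<.575)&(abs(Y-yp)<.16)&(Z>.09)&(Z<.245)&(np.ptp(im,axis=2)<25)&(im.max(2)>90)
    p=P[m][:,1:]
    for _ in range(3):
        vx,vy,x0,y0=cv2.fitLine(p.astype(np.float32),cv2.DIST_HUBER,0,.001,.001).ravel()
        r=(p-[x0,y0])@[-vy,vx]; p=p[abs(r)<max(.012,1.5*r.std())]
    return float(np.arctan(vy/vx)),float(r.std()),len(p),float(np.mean([p[:,0].min(),p[:,0].max()])),float(y0+(yp-x0)*vy/vx)
E
python3 - <<'E'
from h import *
for n in('scene','side'):
    z=np.load(n+'.npz'); im=z['im'].astype(int); d=z['d']; E=z['E']; P=cloud(d,z['K'],z['k1'],E); ok=d>0
    X,Y,Z=P[...,0],P[...,1],P[...,2]
    print(n)
    if n=='scene': print(' tilt',tilt(P,im,ok,-.125))
    # board: green+blue
    g=ok&(im[...,1]>im[...,0]+25)&(im[...,1]>im[...,2]+10)&(abs(X-.55)<.15)&(abs(Y-.14)<.2)
    p=P[g]; print(' board',len(p),np.percentile(p,[1,50,99],axis=0).round(3).tolist())
    # bays: dark inside chassis
    b=(ok&(Z<.03)&(im.max(2)<75)&(abs(X-.55)<.06)&(abs(Y-.14)<.19)).astype(np.uint8)
    c,l,s,ce=cv2.connectedComponentsWithStats(b)
    for i in range(1,c):
        if s[i,4]>30:p=P[l==i]; print(' bay',ce[i].round(),s[i,4],p.min(0).round(3),p.max(0).round(3))
    # chassis ends: rim-height points per end
    m=ok&(Z>.035)&(Z<.05)&(abs(X-.54)<.12)&(abs(Y-.14)<.25)&(im.min(2)>100)
    p=P[m]; 
    for x in (.46,.5,.54,.58,.62):
        q=p[abs(p[:,0]-x)<.02]
        if len(q): print('  x',x,q[:,1].min().round(3),q[:,1].max().round(3),'mid',((q[:,1].min()+q[:,1].max())/2).round(4))
    print(' rim x',np.percentile(p[:,0],[1,99]).round(3))
    # knob top ring via ray on plane
    m=ok&(Z>.294)&(Z<.31)&(im.max(2)<90)&(abs(X-.55)<.04)&(abs(Y+.125)<.04)
    p=P[m]; print(' knobtop',len(p),cv2.minEnclosingCircle(p[:,:2].astype(np.float32)))
E
```

```text
scene
 tilt (0.3724067509174347, 0.0056356753126919415, 522, -0.13230667061522278, 0.1824623942375183)
 board 425 [[0.49, 0.07, 0.008], [0.575, 0.122, 0.014], [0.629, 0.203, 0.022]]
 bay [322. 203.] 86 [0.528 0.246 0.001] [0.569 0.301 0.015]
 bay [282. 209.] 180 [0.531 0.07  0.008] [0.573 0.202 0.03 ]
 bay [249. 214.] 143 [ 0.519 -0.021 -0.001] [0.567 0.042 0.015]
  x 0.46 -0.087 0.374 mid 0.1434
  x 0.5 -0.082 0.358 mid 0.1381
  x 0.54 -0.083 0.36 mid 0.1383
  x 0.58 -0.083 0.358 mid 0.1375
  x 0.62 -0.084 0.357 mid 0.1368
 rim x [0.432 0.66 ]
 knobtop 83 ((0.5522040128707886, -0.12615200877189636), 0.019260434433817863)
side
 board 1446 [[0.485, 0.072, 0.009], [0.575, 0.148, 0.013], [0.639, 0.206, 0.016]]
  x 0.46 -0.082 0.36 mid 0.1389
  x 0.5 -0.083 0.36 mid 0.1383
  x 0.58 0.145 0.359 mid 0.252
  x 0.62 -0.084 0.359 mid 0.1374
 rim x [0.432 0.66 ]
 knobtop 115 ((0.5470093488693237, -0.12368191033601761), 0.01796378567814827)
```

```bash
python3 -m inch '{"hand":[1,1,1,1,1,1,1,1,1,1,1,1,1,1,1,1,1,1,1,1],"translation":[[0,0,-0.03],[0,0,-0.03],[0,0,-0.03],[0,0,-0.03],[-0.025,-0.015,0],[-0.025,-0.015,0],[-0.025,-0.015,0],[-0.025,-0.015,0],[-0.025,-0.015,0],[0,0,0],[0,0,0],[0,0,0],[0,0,0],[0,0,0],[0,0,0],[0,0,0],[0,0,0],[0,0,0],[0,0,0],[0,0,0]],"yaw":[0,0,0,0,0,0,0,0,0,-8.12,-8.12,-8.12,-8.12,-8.12,-8.12,-8.12,-8.12,-8.12,-8.12,-8.12]}'
```

```text
clock: 2.1
tcp_pos: [0.5497, -0.125, 0.3509]
orientation: [0.003, 1.0, 0.0, -0.0]
wrist_force: [-0.6, -0.0, -0.0]
width: 0.0855
grip_force: 0.0
```

Run:
```python
from h import *
from scipy.spatial.transform import Rotation as R
im,d,K,k1,E=pts('wrist'); o=robot.get_obs()
print(o['clock'],o['tcp_pos'],R.from_quat(o['orientation']).as_matrix().round(4).tolist(),o['joint_pos'])
cv2.imwrite('pics/w1.png',im[:,:,::-1]); P=cloud(d,K,k1,E); ok=d>0
m=ok&(P[...,2]>.29)&(P[...,2]<.308)&(im.max(2)<90)&(abs(P[...,0]-.55)<.05)&(abs(P[...,1]+.125)<.05)
p=P[m]; print(len(p), cv2.minEnclosingCircle(p[:,:2].astype(np.float32)) if len(p) else '')
```

```text
2.15 [ 0.54972166 -0.12505832  0.35087724] [[-1.0, -0.0026, -0.0009], [-0.0026, 1.0, 0.0001], [0.0009, 0.0001, -1.0]] [ 0.24969295  0.27085691 -0.1595469   1.52012183  0.04356743  1.35501118
  1.65985069]
1831 ((0.5477112531661987, -0.1240243911743164), 0.01801578886806965)
```

View pics/w1.png

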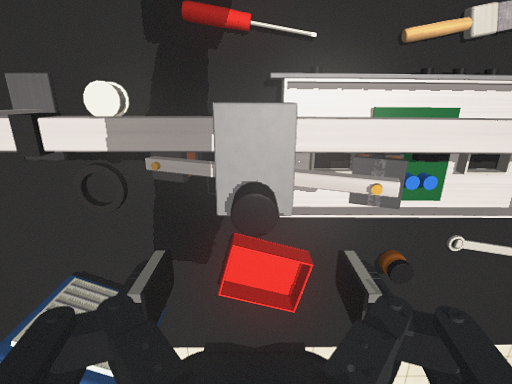

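The wrist view has the knob at (255,207), midway between the open fingers, so the position agrees. I'll descend and grip.

```bash
python3 -m inch '{"hand":[1,1,1,1,1,0,0,0,0,0,0,0,0],"translation":[[0,0,0.02],[0,0,0.025],[0,0,0.025],[0,0,0.013],[0,0,0],[0,0,0],[0,0,0],[0,0,0],[0,0,0],[0,0,0],[0,0,0],[0,0,0],[0,0,0]],"yaw":[0,0,0,0,0,0,0,0,0,0,0,0,0]}'
```

```text
clock: 3.45
tcp_pos: [0.5505, -0.1251, 0.2695]
orientation: [0.006, 1.0, -0.0, 0.001]
wrist_force: [-1.0, -0.2, 6.7]
width: 0.0342
grip_force: 59.3
```

```bash
python3 -m inch '{"hand":[0,0,0,0,0],"translation":[[0,0,-0.012],[0,0,-0.012],[0,0,-0.012],[0,0,-0.009],[0,0,-0.002]],"yaw":[0,0,0,0,0]}'
cat > obs.py <<'E'
from h import *
import sys
from scipy.optimize import least_squares
def run(n,w=4.07):
    T=[];A=[]
    for i in range(n):
        o=robot.get_obs(); t=o['clock']; yp=o['tcp_pos'][1]
        im,d,K,k1,E=pts('scene'); P=cloud(d,K,k1,E)
        try: a=tilt(P,im,d>0,yp); T.append(t);A.append(a[0]); 
        except Exception as e: print('x',e); continue
        print(round(t,3),np.round(a,3),end=' | ')
    t0=robot.get_obs()['clock']; T=np.array(T)-t0;A=np.array(A)
    M=np.c_[np.cos(w*T),np.sin(w*T)/w]
    s,*_=np.linalg.lstsq(M,A,rcond=None); 
    o=robot.get_obs();print('\nstate at',t0,'th,thd',s.round(4),'amp',np.hypot(s[0],s[1]/w).round(3),'res',(M@s-A).std().round(4),'tcp',o['tcp_pos'].round(4),o['width'],o['wrist_force'])
    return s
if __name__=='__main__': run(int(sys.argv[1]));
E
python3 obs.py 8
```

```text
clock: 3.95
tcp_pos: [0.5503, -0.125, 0.3149]
orientation: [0.006, 1.0, 0.0, 0.0]
wrist_force: [12.2, -1.3, -23.5]
width: 0.0344
grip_force: 71.6
3.95 [ 1.15e-01  6.00e-03  5.61e+02 -1.26e-01  1.81e-01] | 4.0 [ 5.00e-02  6.00e-03  5.53e+02 -1.25e-01  1.82e-01] | 4.05 [-3.40e-02  6.00e-03  6.08e+02 -1.24e-01  1.80e-01] | 4.1 [-1.15e-01  6.00e-03  6.03e+02 -1.25e-01  1.81e-01] | 4.15 [-1.73e-01  5.00e-03  5.68e+02 -1.27e-01  1.82e-01] | 4.2 [-2.32e-01  6.00e-03  5.66e+02 -1.26e-01  1.81e-01] | 4.25 [-2.99e-01  6.00e-03  5.98e+02 -1.27e-01  1.80e-01] | 4.3 [-3.26e-01  6.00e-03  5.65e+02 -1.27e-01  1.81e-01] | 
state at 4.35 th,thd [-0.3576 -0.3898] amp 0.37 res 0.0058 tcp [ 0.5504 -0.125   0.3147] 0.034180280830489095 [  7.17550804  -1.3992937  -10.55268091]
```

```bash
python3 -m inch '{"hand":[0,0,0,0,0,0,0,0,0,0,0,0,0,0,0,0,0,0,0,0],"translation":[[0,0,0],[0,0,0],[0,0,0],[0,0,0],[0,0,0],[0,0,0],[0,0,0],[0,0,0],[0,0,0],[0,0,0],[0,0,0],[0,0,0],[0,0,0],[0,0,0],[0,0,0],[0,0,0],[0,0,0],[0,0,0],[0,0,0],[0,0,0]],"yaw":[0,0,0,0,0,0,0,0,0,0,0,0,0,0,0,0,0,0,0,0]}' >/dev/null; sed -i "s/    t0=robot/    import json; open('log.txt','a').write(json.dumps([T,A])+'\\\\n')\n    t0=robot/" obs.py; python3 obs.py 12
python3 - <<'E'
import json,numpy as np
from scipy.optimize import least_squares
T,A=map(np.array,json.loads(open('log.txt').readline()))
T=np.r_[np.arange(3.95,4.31,.05),T];A=np.r_[.115,.05,-.034,-.115,-.173,-.232,-.299,-.326,A]
f=lambda p:p[0]*np.cos(p[3]*(T-4))+p[1]*np.sin(p[3]*(T-4))+p[2]-A
for w in (3.9,4.07,4.3):
    r=least_squares(f,[.05,-.38,0,w]); print(r.x,r.cost)
E
```

```text
6.35 [-4.90e-02  6.00e-03  5.65e+02 -1.25e-01  1.82e-01] | 6.4 [ 1.90e-02  6.00e-03  5.90e+02 -1.22e-01  1.81e-01] | 6.45 [ 9.00e-02  6.00e-03  6.07e+02 -1.22e-01  1.80e-01] | 6.5 [ 1.54e-01  6.00e-03  6.02e+02 -1.22e-01  1.80e-01] | 6.55 [ 2.06e-01  6.00e-03  6.05e+02 -1.21e-01  1.81e-01] | 6.6 [ 2.75e-01  6.00e-03  5.85e+02 -1.22e-01  1.81e-01] | 6.65 [ 3.11e-01  6.00e-03  5.79e+02 -1.21e-01  1.81e-01] | 6.7 [ 3.35e-01  6.00e-03  5.96e+02 -1.22e-01  1.81e-01] | 6.75 [ 3.54e-01  6.00e-03  5.46e+02 -1.25e-01  1.82e-01] | 6.8 [ 3.55e-01  6.00e-03  5.80e+02 -1.23e-01  1.81e-01] | 6.85 [ 3.29e-01  6.00e-03  5.96e+02 -1.22e-01  1.81e-01] | 6.9 [ 3.10e-01  6.00e-03  5.68e+02 -1.23e-01  1.82e-01] | 
state at 6.95 th,thd [ 0.2651 -0.9461] amp 0.353 res 0.0049 tcp [ 0.5504 -0.125   0.3147] 0.03460371175551066 [ 7.8064246   0.29096773 -9.84575459]
[ 0.05253676 -0.36146866 -0.01185259  4.01993999] 0.0003423514125308282
[ 0.05253676 -0.36146866 -0.01185259  4.01993999] 0.0003423514125308288
[ 0.05253676 -0.36146866 -0.01185259  4.01993999] 0.0003423514125308278
```

```bash
cat > plan.py <<'E'
import sys,numpy as np
from scipy.optimize import lsq_linear
th,thd,dist,N,vm=[float(x) for x in sys.argv[1:6]]; N=int(N); w=4.03; L=.59; lag=.05; h=.1
# v_k const on row k (+lag); impulses at k*h+lag ; end at N*h+lag
Tn=N*h+lag
D=np.eye(N+1,N)-np.eye(N+1,N,-1)   # dv = D v
tau=Tn-(np.arange(N+1)*h+lag)
G=np.r_[[-np.sin(w*tau)/w/L@D],[-np.cos(w*tau)/L/w@D],[np.ones(N)*h]]
b=np.r_[-(th*np.cos(w*Tn)+thd*np.sin(w*Tn)/w),-(-th*np.sin(w*Tn)+thd*np.cos(w*Tn)/w),dist]
r=lsq_linear(np.r_[1e3*G,D],np.r_[1e3*b,np.zeros(N+1)],bounds=(-vm,vm))
s=np.round(r.x*h*1e3*2)/2; s[np.argsort(-abs(s))[0]]+=round((dist*1e3-s.sum())*2)/2
v=s/1e3/h; t=np.arange(0,Tn+1e-9,.02); TH=th*np.cos(w*t)+thd*np.sin(w*t)/w
for k,dv in enumerate(D@v): q=t-k*h-lag; TH+=np.where(q>0,-dv/L*np.sin(w*q)/w,0)
e=G@v-b; print('mm/row',s.tolist(),'sum',s.sum(),'max th',TH.max().round(3),TH.min().round(3),'pred resid',e.round(4))
E
python3 plan.py 0.277 -0.946 0.263 30 0.3; python3 plan.py 0.277 -0.946 0.263 40 0.3; python3 -c "
from plant import robot
from scipy.spatial.transform import Rotation as R
o=robot.get_obs();print(o['clock'],R.from_quat(o['orientation']).as_matrix())"
```

```text
mm/row [1.5, -0.5, -4.0, -8.0, -10.5, -11.5, -9.5, -4.5, 3.0, 11.0, 19.5, 26.0, 30.5, 30.0, 30.0, 30.0, 26.5, 20.5, 13.0, 6.0, 0.5, -2.5, -2.5, -0.0, 4.5, 9.5, 14.0, 16.0, 15.0, 9.5] sum 263.0 max th 0.277 -0.325 pred resid [-0.0012  0.0003  0.    ]
mm/row [-1.5, -4.0, -6.5, -8.5, -9.5, -9.5, -7.5, -4.0, 1.0, 6.0, 11.5, 16.0, 19.0, 20.5, 20.5, 18.5, 15.0, 11.5, 7.5, 4.5, 3.0, 2.5, 4.0, 7.0, 10.5, 15.0, 18.5, 21.5, 24.5, 22.0, 20.0, 16.0, 11.5, 6.0, 1.5, -2.5, -5.0, -5.5, -5.0, -3.0] sum 263.0 max th 0.277 -0.328 pred resid [ 0.0008 -0.0043  0.    ]
6.95 [[-9.99930265e-01  1.18094108e-02  4.81300704e-05]
 [ 1.18094167e-02  9.99930259e-01  1.25083748e-04]
 [-4.66495484e-05  1.25643413e-04 -9.99999991e-01]]
```

The tool's y axis lies along the rail, so I'll run the 40-row plan.

```bash
python3 -m inch '{"hand":[0,0,0,0,0,0,0,0,0,0,0,0,0,0,0,0,0,0,0,0],"translation":[[0,-0.0015,0],[0,-0.004,0],[0,-0.0065,0],[0,-0.0085,0],[0,-0.0095,0],[0,-0.0095,0],[0,-0.0075,0],[0,-0.004,0],[0,0.001,0],[0,0.006,0],[0,0.0115,0],[0,0.016,0],[0,0.019,0],[0,0.0205,0],[0,0.0205,0],[0,0.0185,0],[0,0.015,0],[0,0.0115,0],[0,0.0075,0],[0,0.0045,0]],"yaw":[0,0,0,0,0,0,0,0,0,0,0,0,0,0,0,0,0,0,0,0]}'
python3 -m inch '{"hand":[0,0,0,0,0,0,0,0,0,0,0,0,0,0,0,0,0,0,0,0],"translation":[[0,0.003,0],[0,0.0025,0],[0,0.004,0],[0,0.007,0],[0,0.0105,0],[0,0.015,0],[0,0.0185,0],[0,0.0215,0],[0,0.0245,0],[0,0.022,0],[0,0.02,0],[0,0.016,0],[0,0.0115,0],[0,0.006,0],[0,0.0015,0],[0,-0.0025,0],[0,-0.005,0],[0,-0.0055,0],[0,-0.005,0],[0,-0.003,0]],"yaw":[0,0,0,0,0,0,0,0,0,0,0,0,0,0,0,0,0,0,0,0]}'
python3 obs.py 12
```

```text
clock: 8.95
tcp_pos: [0.5514, -0.0242, 0.3147]
orientation: [0.006, 1.0, -0.0, -0.0]
wrist_force: [7.2, -2.0, -9.6]
width: 0.0343
grip_force: 72.4
clock: 10.95
tcp_pos: [0.5531, 0.137, 0.3148]
orientation: [0.006, 1.0, -0.0, -0.0]
wrist_force: [5.4, 0.8, -10.6]
width: 0.0341
grip_force: 72.4
10.95 [-4.10e-02  5.00e-03  5.44e+02  1.36e-01  1.81e-01] | 11.0 [-5.30e-02  5.00e-03  5.48e+02  1.38e-01  1.81e-01] | 11.05 [-5.10e-02  6.00e-03  5.71e+02  1.36e-01  1.80e-01] | 11.1 [-5.20e-02  6.00e-03  5.46e+02  1.35e-01  1.81e-01] | 11.15 [-5.70e-02  6.00e-03  5.51e+02  1.36e-01  1.81e-01] | 11.2 [-6.30e-02  6.00e-03  5.64e+02  1.37e-01  1.80e-01] | 11.25 [-5.10e-02  5.00e-03  5.45e+02  1.37e-01  1.81e-01] | 11.3 [-6.60e-02  6.00e-03  5.67e+02  1.38e-01  1.80e-01] | 11.35 [-4.90e-02  5.00e-03  5.30e+02  1.35e-01  1.82e-01] | 11.4 [-4.40e-02  6.00e-03  5.45e+02  1.37e-01  1.81e-01] | 11.45 [-3.40e-02  6.00e-03  5.65e+02  1.37e-01  1.80e-01] | 11.5 [-2.40e-02  6.00e-03  5.66e+02  1.37e-01  1.79e-01] | 
state at 11.55 th,thd [-0.0076  0.2533] amp 0.063 res 0.0058 tcp [0.5531 0.1369 0.3147] 0.03450675821773574 [  6.09497262  -1.72903507 -10.66955646]
```

```bash
cat > fit.py <<'E'
import json,sys,numpy as np
T,A=map(np.array,json.loads(open('log.txt').readlines()[-1])); w=4.05; q=T-T[-1]-.05
for b in (0,-.006,-.012):
    M=np.c_[np.cos(w*q),np.sin(w*q)/w]; s=np.linalg.lstsq(M,A-b,rcond=None)[0]; print(b,s,np.hypot(s[0],s[1]/w),(M@s-A+b).std())
E
python3 fit.py; python3 plan.py -0.01 0.19 0.001 16 0.2
```

```text
0 [-0.00791512  0.25139063] 0.06257437730438925 0.005689312174388336
-0.006 [-0.00607723  0.22278284] 0.05534279243719641 0.00506159601155866
-0.012 [-0.00423933  0.19417504] 0.04813151513656315 0.004788003645834482
mm/row [1.5, 2.5, 3.5, 3.5, 3.5, 3.0, 2.0, 0.5, -1.0, -2.0, -3.0, -3.5, -3.5, -3.0, -2.0, -1.0] sum 1.0 max th 0.035 -0.013 pred resid [ 0.0006 -0.001  -0.    ]
```

```bash
python3 -m inch '{"hand":[0,0,0,0,0,0,0,0,0,0,0,0,0,0,0,0],"translation":[[0,0.0015,0],[0,0.0025,0],[0,0.0035,0],[0,0.0035,0],[0,0.0035,0],[0,0.003,0],[0,0.002,0],[0,0.0005,0],[0,-0.001,0],[0,-0.002,0],[0,-0.003,0],[0,-0.0035,0],[0,-0.0035,0],[0,-0.003,0],[0,-0.002,0],[0,-0.001,0]],"yaw":[0,0,0,0,0,0,0,0,0,0,0,0,0,0,0,0]}'
python3 obs.py 16; python3 fit.py
```

```text
clock: 13.15
tcp_pos: [0.5531, 0.1386, 0.3148]
orientation: [0.006, 1.0, -0.0, -0.0]
wrist_force: [6.2, 1.4, -12.2]
width: 0.0344
grip_force: 72.4
13.15 [-7.00e-03  6.00e-03  5.43e+02  1.39e-01  1.81e-01] | 13.2 [-9.00e-03  6.00e-03  5.62e+02  1.39e-01  1.80e-01] | 13.25 [-2.20e-02  6.00e-03  5.74e+02  1.38e-01  1.80e-01] | 13.3 [-1.50e-02  6.00e-03  5.37e+02  1.37e-01  1.81e-01] | 13.35 [-2.30e-02  6.00e-03  5.56e+02  1.39e-01  1.81e-01] | 13.4 [-1.40e-02  5.00e-03  5.40e+02  1.38e-01  1.82e-01] | 13.45 [-2.40e-02  5.00e-03  5.63e+02  1.38e-01  1.80e-01] | 13.5 [-3.30e-02  6.00e-03  5.77e+02  1.40e-01  1.80e-01] | 13.55 [-3.00e-02  6.00e-03  5.59e+02  1.39e-01  1.80e-01] | 13.6 [-2.10e-02  5.00e-03  5.35e+02  1.37e-01  1.81e-01] | 13.65 [-1.80e-02  6.00e-03  5.28e+02  1.37e-01  1.82e-01] | 13.7 [-2.30e-02  6.00e-03  5.67e+02  1.38e-01  1.80e-01] | 13.75 [-2.20e-02  6.00e-03  5.51e+02  1.37e-01  1.81e-01] | 13.8 [-1.70e-02  6.00e-03  5.43e+02  1.37e-01  1.81e-01] | 13.85 [-2.30e-02  6.00e-03  5.48e+02  1.37e-01  1.81e-01] | 13.9 [-1.20e-02  6.00e-03  5.35e+02  1.37e-01  1.81e-01] | 
state at 13.95 th,thd [0.0022 0.1146] amp 0.028 res 0.0064 tcp [0.5531 0.1385 0.3147] 0.03420053514132815 [  5.74422878  -0.41381811 -11.52730189]
0 [0.00195743 0.11403944] 0.028225840627675976 0.006308631701350895
-0.006 [0.00081163 0.08342897] 0.020615727489597658 0.0049543259186572985
-0.012 [-0.00033418  0.0528185 ] 0.013045884690295988 0.004622439504645353
```

Only a residual of about 0.013 rad remains. I'll hold for over 5 s and check centring and the tool's surroundings.

```bash
for i in 1 2 3; do python3 -m inch '{"hand":[0,0,0,0,0,0,0,0,0,0,0,0,0,0,0,0,0,0,0,0],"translation":[[0,0,0],[0,0,0],[0,0,0],[0,0,0],[0,0,0],[0,0,0],[0,0,0],[0,0,0],[0,0,0],[0,0,0],[0,0,0],[0,0,0],[0,0,0],[0,0,0],[0,0,0],[0,0,0],[0,0,0],[0,0,0],[0,0,0],[0,0,0]],"yaw":[0,0,0,0,0,0,0,0,0,0,0,0,0,0,0,0,0,0,0,0]}' |head -1; done; python3 obs.py 10 | tail -1
python3 - <<'E'
from h import *
im,d,K,k1,E=pts('scene'); cv2.imwrite('pics/s2.png',cv2.resize(im[120:270,150:400,::-1],None,fx=3,fy=3))
E
```

```text
clock: 15.95
clock: 17.95
clock: 19.95
state at 20.45 th,thd [-0.0029  0.0776] amp 0.019 res 0.0058 tcp [0.5531 0.1385 0.3147] 0.03444059235506294 [  5.83362957  -0.01243531 -11.18527847]
```

View pics/s2.png

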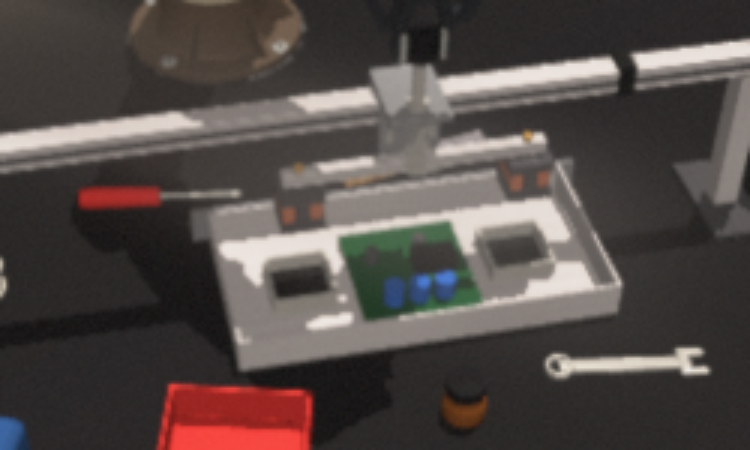

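The crop shows the beam level, with transformers at (300,205) and (525,175), each in line with its bay at (298,275) and (513,245). I'll open the gripper, then rise straight up.

```bash
python3 -m inch '{"hand":[1,1,1,1,1,1,1,1,1,1,1,1,1,1,1,1,1,1,1,1],"translation":[[0,0,0],[0,0,0],[0,0,0],[0,0,0],[0,0,0],[0,0,0],[0,0,0],[0,0,0],[0,0,-0.01],[0,0,-0.01],[0,0,-0.015],[0,0,-0.015],[0,0,-0.015],[0,0,-0.015],[0,0,-0.01],[0,0,0],[0,0,0],[0,0,0],[0,0,0],[0,0,0]],"yaw":[0,0,0,0,0,0,0,0,0,0,0,0,0,0,0,0,0,0,0,0]}'; python3 obs.py 12|tail -1; python3 fit.py
python3 - <<'E'
from h import *
for n in('scene','side','wrist'):
    im,d,K,k1,E=pts(n);P=cloud(d,K,k1,E);X,Y,Z=P[...,0],P[...,1],P[...,2]
    m=(d>0)&(im.max(2)<90)&(Z>.325)&(Z<.353)&(abs(X-.552)<.025)&(abs(Y-.138)<.03)
    p=P[m]; print(n,len(p),p.min(0).round(3) if len(p) else '',p.max(0).round(3) if len(p) else '')
E
```

```text
clock: 22.5
tcp_pos: [0.553, 0.1389, 0.4048]
orientation: [0.006, 1.0, -0.0, -0.0]
wrist_force: [-0.1, 0.4, -0.5]
width: 0.0851
grip_force: 0.0
state at 23.1 th,thd [-0.0105  0.0801] amp 0.022 res 0.005 tcp [0.5532 0.139  0.4053] 0.0853074190686363 [-0.74672485 -0.37242915 -0.37233468]
0 [-0.01061379  0.07929691] 0.022271253486094284 0.005011554921891798
-0.006 [-0.00877589  0.05068912] 0.015286018735290301 0.004763602582778324
-0.012 [-0.006938    0.02208133] 0.008823950395910152 0.004931721804794065
scene 120 [0.538 0.118 0.325] [0.576 0.154 0.349]
side 309 [0.533 0.121 0.325] [0.568 0.158 0.348]
wrist 1828 [0.533 0.122 0.325] [0.567 0.157 0.348]
```

```bash
python3 -c "
from plant import robot
print(robot.close_job())"
```

```text
the job is handed in; nothing more can be done
None
```

The job is handed in at about 23 s: the pin is fully up (knob top at 0.347 m), the knob is released and the arm clear, and the beam hangs level to about 0.02 rad, measured within about 2 mm of the chassis middle along the rail; the hand-in call returned no verdict.

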